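# Turn the drained steel cup mouth-up onto the dispensary balance

### The job

Take the steel cup that stands upside down on the green draining stand, turn it over and set it down, mouth up, on the round pan of the balance so that it stands wholly on the pan, ready to be filled and weighed. Set it down on the pan rather than dropping it, and leave the blue china cup beside it where it stands.

Things in the scene. Friction and masses are not known exactly. Their poses are not given: they have to be found in the camera images.
- steel_cup: Cup to turn over: steel, straight sides, outside diameter 64, height 75, wall 3, heavy foot 14 mm thick with black band; 0.25-0.45 kg. Origin: its centre, 37.5 from mouth and foot. +z points from mouth to foot: up at the start (mouth-down), down once mouth-up. Mass centre 13 mm above the foot: let go on a foot edge, leaning up to 60 deg from upright, it rocks onto its foot.
- china_cup: Bystander: blue glazed cup, white band at its foot, outside diameter 64 mm, height 75 mm, also mouth-down on the stand, about 170 mm from the steel cup. Origin at its centre, +z axis from mouth to foot.
- stand: Draining stand, fixed: green slatted plate 150 (x) by 300 (y) mm, flat top 50 mm above the bench, carrying both cups side by side along its y axis. Origin: on the bench under its centre.
- pan (a point): Centre of the top face of the balance's flat round steel pan, diameter 140 mm, 75 mm above the bench, fixed; z up, -x to the balance's front. White housing 200 mm wide, 56 high, from 95 mm behind the pan centre to 75 before it; then a lower grey panel, 40 high, to 165 mm before it, with a dark display.
There are look-alikes about, which are no part of the job. What is shaped like the steel_cup but purple is not meant.

How it is judged:
At the end, for the whole second after the job is handed in: The steel cup stands still on its foot, mouth up (within 10 degrees of upright), on the balance pan and wholly within it (its axis within 38 mm of the pan's centre); the china cup still stands mouth-down within 20 mm of where it was (angle between steel_cup's own z axis and vertical above 2.97 rad and horizontal distance between steel_cup and pan below 0.038 m and z of steel_cup in the frame of pan between 0.03 and 0.045 m and linear speed of steel_cup below 0.02 m/s and distance of china_cup from where it was at the start of the episode below 0.02 m and angle between china_cup's own z axis and vertical below 0.17 rad); the robot touches nothing.
It fails at once if the china cup is shifted by more than 20 mm or tipped (distance of china_cup from where it was at the start of the episode above 0.02 m or angle between china_cup's own z axis and vertical above 0.35 rad).
It fails at once if the steel cup is dropped onto the pan: let go over it with the cup's centre more than 75 mm above the pan (a cup resting there on an edge of its foot has its centre at most 49 mm up) (contact force between steel_cup and the fingers below 0.05 N and horizontal distance between steel_cup and pan below 0.1 m and z of steel_cup in the frame of pan above 0.075 m).
It also fails if it takes over 42 s, if anything falls off the work surface, if the arm or the gripper's body presses on something with over 40 N, if the wrist force passes 120 N, or if a joint passes its speed limit or range.

### The arm

A 6-joint arm with a two-finger parallel gripper is mounted at the origin on the work surface. World frame = base frame: x ahead of the robot, y to its left, z up, the work surface at z = 0. Lengths are in m, angles in rad, forces in N, time in s.
With the tool pointing down it reaches from about 0.325 to 0.9 m from the base axis. Payload 6.1 kg.
Tool frame: the origin (TCP) lies at the very end of the fingers, on their centre line; the grasp point (between the pads) lies 19 mm behind it; z points along the fingers, y is the direction in which the jaws open and shut (so a half turn about z gives the same grasp; the last joint's range is limited). The gripper opens to 85 mm and grips with 20 to 120 N. Pads are 22 mm wide; open, the fingers measure 114 mm over their backs; the gripper's body (76 mm by 85 mm) begins 54 mm behind the grasp point. The pads swing forward as they close: fully open they stand 13 mm farther back than shut.
Start: joints at [1.046, 0.22, 1.526, -0, 1.395, -0.126], TCP at [0.243, 0.576, 0.205] pointing down, gripper open.
Joint ranges: [-2.98, 2.98], [-0.91, 2.08], [0.09, 2.57], [-1.24, 4.39], [0.2, 2.65], [-2.68, 2.68]. Speed limits (rad/s): [2.57, 2.57, 3.01, 3.14, 3.14, 3.14].

### API

Orientations are given as a unit quaternion [x, y, z, w].
In Python, from station import bot gives the robot as it stands. The module is installed in compiled form; this text tells all that it offers.
- The arm moves only by the tool play_rows, never from a script. Its argument "commands" is one flat list of numbers, 5 for each row, row after row: the opening, from 0 (shut) to 1 (fully open), then the shift along the tool's x, y, z in cm, then the turn about the tool's z in degrees. In form: [hand, tx, ty, tz, turn, hand, tx, ty, tz, turn, ...]. A call has 1 to 10 rows; each row shifts and turns the commanded pose from where the row before left it, along the tool's axes as they then stand; what a row does not reach is not made up. A row lasts 1/8 s, in which the tool goes at most 62.5 mm and 10.7 degrees, less where a joint would pass 70% of its speed; a pose out of reach is approached as far as the arm can. A call with a gripper value outside its range is refused whole. The fingers move at their own pace and stop on an object; "force" is the grip in N (left out, the last holds). Time passes only in rows, so rows that do not move let the fingers close. It gives the time, the measured TCP pose, the force and the opening at its end, in the units of the state.
- bot.observe(): the state, without advancing time (a new reading comes with each control period).
- bot.get_image(name): name is "side" or "top"; returns a dict with "image" (384x512x3 uint8, red, green, blue), "K" (3x3 intrinsics, pixels), "pose" (4x4, takes a point from camera to world coordinates). Camera axes: x right, y down, z forward; pixel columns grow to the right and rows downward; lengths in m; the calibration is good to about 2 mm. A picture is of the moment at which its call begins. There is no depth.
- bot.job_done(): hands the job in, once; it reports no verdict.
Trained networks look in a picture, given as the dict that the camera call returned (one of the last four; its "shot" number tells which), for a name from the list of things; names that differ only in an ending like _2 or _b are one class to them, and where a whole thing is asked for, a point or a joint stands for the part that bears it (a point fixed in the world has none). Each returns a list of dicts, best first, with "p" (0 to 1); they miss things now and then, are a little off and sometimes report something else, mostly with a low value. They report only what shows in the picture. A call takes as long as a camera call. They do not tell look-alikes from the thing itself.
- bot.outline_of(picture, query): "mask" (384x512 bool, what is visible of it) and "uv" ([column, row] in pixels, amid what is visible of it).
- bot.tip_of(picture, query): "uv" ([column, row] in pixels: a listed point, or the origin of a listed thing).
The state is a dict: "t": time; "joint_positions": joint angles; "qvel": joint speeds; "tau": joint torques, N m; "tool_pos": TCP position; "tcp_rot": TCP orientation; "force": force on the tool from outside, world axes, zero at the start; "moment": the same for the moment, N m; "width": opening from 0.0 (shut) to 1.0 (fully open).
Only numpy, scipy, OpenCV 4.12 (cv2) and the standard library are available. Lean on these libraries where they do the work, as an engineer would, in place of code of your own. Each camera call takes 0.05 s, during which the arm holds its last target. There are 200 camera calls.

## Working session

There is one attempt and no reset: what is moved stays moved. The work goes in short steps, Python scripts to look and compute and a tool call to move; the robot and the scene stay as the last step left them, time stands still between calls to the robot, and variables do not carry over. Pictures are saved under pics/ and viewed, about 8 in all and at most 12, crops included, and the job is handed in when it is done.

Besides the shell and the picture viewer there is one more tool, called as name(argument=value, ...) on one line, values as JSON. play_rows: Moves the arm, as the interface text tells. Its arguments: {"type":"object","properties":{"commands":{"type":"array"},"force":{"type":"number"}},"required":["commands"]}

```bash
mkdir -p pics; cat > h.py <<'E'
from station import bot
import numpy as np, cv2
from scipy.spatial.transform import Rotation as R
def save(n,p): cv2.imwrite(f'pics/{n}.png',cv2.cvtColor(p['image'],cv2.COLOR_RGB2BGR))
def atz(p,uv,z):
    d=np.linalg.inv(p['K'])@[uv[0],uv[1],1]; d=p['pose'][:3,:3]@d; o=p['pose'][:3,3]
    return o+d*(z-o[2])/d[2]
def tri(p,u,q,v):
    A=[];b=[]
    for P,x in((p,u),(q,v)):
        d=P['pose'][:3,:3]@np.linalg.inv(P['K'])@[x[0],x[1],1]; d/=np.linalg.norm(d)
        M=np.eye(3)-np.outer(d,d);A.append(M);b.append(M@P['pose'][:3,3])
    return np.linalg.lstsq(np.vstack(A),np.hstack(b),rcond=None)[0]
def proj(p,X):
    c=p['pose'][:3,:3].T@(np.array(X)-p['pose'][:3,3]); c=p['K']@c; return c[:2]/c[2]
E
python3 - <<'E'
from h import *
np.set_printoptions(precision=3,suppress=True)
s=bot.get_image('side');t=bot.get_image('top')
save('s0',s);save('t0',t)
cv2.imwrite('pics/both0.png',cv2.cvtColor(np.hstack([s['image'],t['image']]),cv2.COLOR_RGB2BGR)[:, :])
im=cv2.imread('pics/both0.png');im=np.vstack([im[:,:512],im[:,512:]]);cv2.imwrite('pics/both0.png',cv2.resize(im,(400,600)) if 0 else im[:])
for n,p in(('side',s),('top',t)):
    print(n,p['pose'][:3,3],p['pose'][:3,2])
    for q in('steel_cup','china_cup','pan','stand'):
        r=bot.tip_of(p,q); z={'steel_cup':.0875,'china_cup':.0875,'pan':.075,'stand':0}[q]
        for e in r[:4]: print(q,round(e['p'],2),np.array(e['uv']),atz(p,e['uv'],z))
print(bot.observe())
E
```

```text
side [ 0.108 -0.396  0.874] [ 0.465  0.444 -0.766]
steel_cup 0.86 [197.8 148.9] [0.598 0.298 0.088]
steel_cup 0.85 [231.4 132.6] [0.714 0.283 0.088]
steel_cup 0.73 [173.9 133.4] [0.59  0.398 0.087]
steel_cup 0.64 [165.9 210.1] [0.399 0.183 0.088]
china_cup 0.73 [243.9 179.7] [0.609 0.122 0.088]
pan 0.77 [338.7 267.5] [ 0.584 -0.215  0.075]
pan 0.53 [197.9 152.5] [0.596 0.297 0.075]
stand 0.66 [218.7 191.8] [0.58  0.196 0.   ]
top [0.549 0.082 0.985] [ 0.052 -0.02  -0.998]
steel_cup 0.97 [148.2 130. ] [0.738 0.308 0.088]
steel_cup 0.93 [157.6 195.6] [0.585 0.287 0.088]
steel_cup 0.87 [192.2 258.2] [0.441 0.209 0.088]
steel_cup 0.61 [100.5 185.1] [0.611 0.418 0.088]
china_cup 0.79 [230.2 180.5] [0.617 0.12  0.088]
pan 0.63 [374.8 190.7] [ 0.589 -0.22   0.075]
stand 0.81 [197.7 196.9] [0.584 0.206 0.   ]
{'t': 0.5, 'joint_positions': array([ 1.046,  0.22 ,  1.527, -0.   ,  1.395, -0.126]), 'qvel': array([ 0.002, -0.001, -0.003, -0.   , -0.003,  0.001]), 'tau': array([ -0.001, -49.632, -38.932,  -0.   ,   0.002,  -0.   ]), 'tool_pos': array([0.243, 0.576, 0.205]), 'tcp_rot': array([ 0.198,  0.98 , -0.   , -0.   ]), 'force': array([ 0.023, -0.186, -0.191]), 'moment': array([ 0.001, -0.001, -0.025]), 'width': 0.9989941485684811}
```

View pics/s0.png

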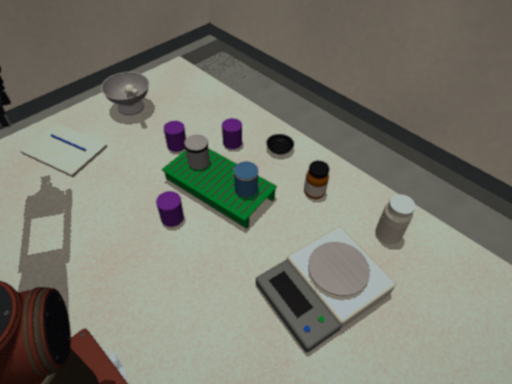

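View pics/t0.png

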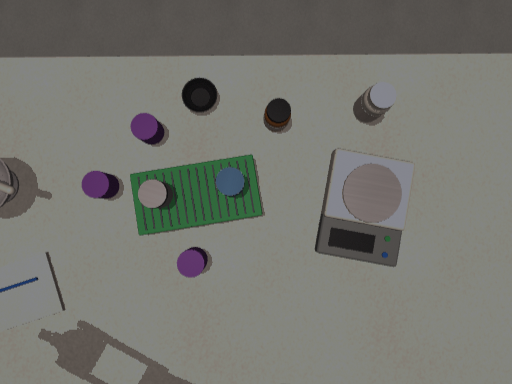

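The steel cup (grey) is at about side px (198,150) and top px (153,195), which puts it near (0.59, 0.29) on the stand. The three purple look-alikes are on the bench, the blue cup is at (0.61, 0.12), and the pan is at (0.585, -0.217).

The moves can't command a tilt, so I'll check in free space what the arm does at its reach limit.

play_rows(commands=[1, 0, 6, -2, 0, 1, 0, 6, -2, 0, 1, 0, 6, -2, 0, 1, 0, 6, -2, 0, 1, 0, 6, -2, 0, 1, 0, 6, 0, 0, 1, 0, 6, 0, 0], force=30)

```text
t: 1.38
tool_pos: [0.3613, 0.8558, 0.2505]
tcp_rot: [0.198, 0.98, 0.022, 0.003]
force: [-0.5, 1.7, -2.2]
width: 0.999
```

play_rows(commands=[1, 0, 6, 0, 0, 1, 0, 6, 0, 0, 1, 0, 6, 0, 0])

```text
t: 1.75
tool_pos: [0.3831, 0.9072, 0.2444]
tcp_rot: [0.197, 0.976, 0.092, 0.019]
force: [-0.1, -0.3, -0.1]
width: 1.004
```

```bash
python3 - <<'E'
from h import *
o=bot.observe();r=R.from_quat(o['tcp_rot']).as_matrix();print(o['tool_pos'],r,o['joint_positions'])
E
```

```text
[0.38308118 0.90722522 0.24442383] [[-9.21511948e-01  3.81427718e-01  7.29974368e-02]
 [ 3.88350006e-01  9.05111334e-01  1.73083061e-01]
 [-5.21304468e-05  1.87846664e-01 -9.82198365e-01]] [ 1.0854145   1.16073754  0.08935866  0.01632886  1.7031959  -0.08286225]
```

The tool tilts outward when it is pushed past its reach, and the tilt stays, so tilting is possible after all. I'll keep pushing.

play_rows(commands=[1, 0, 6, 1.1, 0, 1, 0, 6, 1.3, 0, 1, 0, 6, 1.5, 0, 1, 0, 6, 2, 0, 1, 0, 6, 2, 0, 1, 0, 6, 2, 0])

```text
t: 2.5
tool_pos: [0.4244, 1.0055, 0.1861]
tcp_rot: [0.193, 0.957, 0.212, 0.043]
force: [0.2, 0.3, -0.8]
width: 0.998
```

```bash
python3 - <<'E'
from h import *
o=bot.observe();r=R.from_quat(o['tcp_rot']).as_matrix();print(o['tool_pos'],r.round(3),o['joint_positions'])
E
```

```text
[0.42437264 1.00550222 0.18605611] [[-0.921  0.352  0.164]
 [ 0.388  0.836  0.388]
 [-0.     0.421 -0.907]] [ 1.08764829  1.25290831  0.08968302  0.03611142  1.36544267 -0.08379361]
```

```bash
python3 - <<'E'
from h import *
from scipy.optimize import least_squares
D=[([.22,1.526,1.395],.6252,.205),([1.16073754,.08935866,1.7031959],np.hypot(.38308,.90723),.24442),([1.25290831,.08968302,1.36544],np.hypot(.42437,1.0055),.18606)]
def f(p):
    r0,z0,a,b,c,e=p;o=[]
    for (q,w,v),r,z in D:
        A=q;B=q+w;C=q+w+v
        o+=[r0+a*np.sin(A)+b*np.sin(B)+e*np.cos(B)+c*np.sin(C)-r,z0+a*np.cos(A)+b*np.cos(B)-e*np.sin(B)+c*np.cos(C)-z]
    return o
for e0 in(0,):
    s=least_squares(lambda p:np.r_[f(p),.01*(p-[0,.35,.4,.4,.25,0])],[0,.35,.4,.4,.25,e0]);print(s.x.round(4),np.array(f(s.x)).round(4))
E
```

```text
[0.0066 0.3126 0.4096 0.5465 0.3607 0.0522] [ 0.      0.      0.     -0.0001 -0.      0.0001]
```

play_rows(commands=[1, 0, 5, 3, 0, 1, 0, 5, 3, 0, 1, 0, 5, 3, 0, 1, 0, 5, 3.5, 0, 1, 0, 5, 3.5, 0, 1, 0, 5, 3.5, 0, 1, 0, 5, 3.5, 0, 1, 0, 5, 3.5, 0])

```text
t: 3.5
tool_pos: [0.4656, 1.1039, 0.1332]
tcp_rot: [0.185, 0.915, 0.352, 0.071]
force: [-0.3, -0.1, -0.3]
width: 1.0
```

```bash
python3 - <<'E'
from h import *
o=bot.observe();r=R.from_quat(o['tcp_rot']).as_matrix();print(o['tool_pos'],np.hypot(*o['tool_pos'][:2]),r.round(3),o['joint_positions'])
E
```

```text
[0.46564219 1.10388184 0.13321001] 1.1980725202140614 [[-0.921  0.288  0.26 ]
 [ 0.388  0.684  0.617]
 [-0.     0.67  -0.742]] [ 1.08938907  1.37136784  0.08967693  0.06771624  0.94916187 -0.10093856]
```

play_rows(commands=[1, 0, 5.5, 2, 0, 1, 0, 5.5, 2, 0, 1, 0, 5.5, 2, 0, 1, 0, 5.5, 2, 0, 1, 0, 5.5, 2.5, 0, 1, 0, 5.5, 2.5, 0, 1, 0, 5.5, 2.5, 0, 1, 0, 5.5, 2.5, 0])

```text
t: 4.5
tool_pos: [0.4836, 1.1467, 0.2979]
tcp_rot: [0.174, 0.862, 0.466, 0.094]
force: [0.0, -0.2, 0.1]
width: 1.003
```

```bash
cat > fit.py <<'E'
from h import *
from scipy.optimize import least_squares
o=bot.observe();T=R.from_quat(o['tcp_rot']);print(o['tool_pos'],o['joint_positions'],T.as_matrix().round(3))
D=[([.22,1.5265,1.395],.6252,.205),([1.16073754,.08935866,1.7031959],np.hypot(.38308,.90723),.24442),([1.25290831,.08968302,1.36544],np.hypot(.42437,1.0055),.18606),([1.37136784,.08967693,.94916],1.19807,.13321)]
D.append((o['joint_positions'][[1,2,4]],np.hypot(*o['tool_pos'][:2]),o['tool_pos'][2]))
def f(p):
    r0,z0,a,b,c,e=p;o=[]
    for (q,w,v),r,z in D:
        A=q;B=q+w;C=q+w+v
        o+=[r0+a*np.sin(A)+b*np.sin(B)+e*np.cos(B)+c*np.sin(C)-r,z0+a*np.cos(A)+b*np.cos(B)-e*np.sin(B)+c*np.cos(C)-z]
    return o
s=least_squares(lambda p:np.r_[f(p),.001*(p-[0,.35,.4,.4,.25,0])],[0,.35,.4,.4,.25,0]);print(s.x.round(4),np.array(f(s.x)).round(4))
j=o['joint_positions']
q=R.from_euler('ZYYZYZ',j) if 0 else R.from_euler('Z',j[0])*R.from_euler('Y',j[1]+j[2])*R.from_euler('Z',j[3])*R.from_euler('Y',j[4])*R.from_euler('Z',j[5])
print((q.inv()*T).as_matrix().round(3))
E
python3 fit.py
```

```text
[0.48360051 1.14668876 0.29787991] [ 1.08831457  1.27173149  0.08936804  0.09773617  0.79335959 -0.11478987] [[-0.921  0.213  0.325]
 [ 0.389  0.505  0.771]
 [-0.     0.837 -0.548]]
[0.0064 0.3119 0.4098 0.5466 0.361  0.0511] [-0.0001 -0.     -0.0001  0.     -0.      0.0002  0.0001  0.0003  0.0001
 -0.0004]
[[ 0. -1. -0.]
 [ 1.  0.  0.]
 [-0. -0.  1.]]
```

```bash
cat > kin.py <<'E'
from h import *
from scipy.optimize import least_squares
lo=np.array([-2.98,-.91,.09,-1.24,.2,-2.68]);hi=np.array([2.98,2.08,2.57,4.39,2.65,2.68])
Y=lambda a:R.from_euler('Y',a);Z=lambda a:R.from_euler('Z',a)
def fk(j):
    F=Y(j[1]+j[2]);H=Z(j[3])*Y(j[4])
    p=np.array([.0064,0,.3119])+Y(j[1]).apply([0,0,.4098])+F.apply(np.array([.0511,0,.5466])+H.apply([0,0,.361]))
    return Z(j[0]).apply(p),Z(j[0])*F*H*Z(j[5]+np.pi/2)
def tool(az,al,roll=0):
    # tool z: azimuth az, al from straight down; roll=0: jaws (y) horizontal
    z=np.array([np.sin(al)*np.cos(az),np.sin(al)*np.sin(az),-np.cos(al)])
    y=np.array([-np.sin(az),np.cos(az),0]);return R.from_matrix(np.c_[np.cross(y,z),y,z])*Z(roll)
def ik(p,T,seeds=()):
    best=None;rng=np.random.default_rng(0)
    for s in list(seeds) or list(rng.uniform(lo,hi,(25,6))):
        def f(j):
            q,Q=fk(j);return np.r_[10*(q-p),(Q.inv()*T).as_rotvec()]
        r=least_squares(f,np.clip(s,lo+1e-3,hi-1e-3),bounds=(lo,hi))
        if best is None or r.cost<best.cost:best=r
        if best.cost<1e-8:break
    return best.x,np.sqrt(2*best.cost)
E
python3 - <<'E'
from kin import *
np.set_printoptions(precision=2,suppress=True)
o=bot.observe();p,Q=fk(o['joint_positions']);print(p-o['tool_pos'],(Q.inv()*R.from_quat(o['tcp_rot'])).magnitude())
c=np.array([.592,.291,.0875]);pan=np.array([.586,-.217,.075+.0375])
for nm,g,az0 in(('cup',c,np.arctan2(.291,.592)),('pan',pan,np.arctan2(-.217,.586))):
  for al in(45,57,65,75,90):
    for roll in(0,np.pi):
      T=tool(az0,np.radians(al),roll);tp=g+T.apply([0,0,.019])
      j,e=ik(tp,T,[[az0,.2,1.8,0,.5,s] for s in(-1.57,1.57)]);print(nm,al,round(roll,1),j,round(e,3),end=' | ')
      j,e=ik(tp,T);print(j,round(e,3))
E
```

```text
[ 0.07 -0.03  0.  ] 2.6838364316791474e-16
cup 45 0 [ 0.46  0.07  2.16 -0.    0.2  -1.57] 0.07 | [ 0.46  0.07  2.16  0.    0.2  -1.57] 0.07
cup 45 3.1 [0.46 0.07 2.16 0.   0.2  1.57] 0.07 | [0.46 0.07 2.16 0.   0.2  1.57] 0.07
cup 57 0 [ 0.56  0.07  2.21 -1.24  0.2  -0.25] 0.22 | [0.46 0.11 2.31 3.14 0.28 1.57] 0.0
cup 57 3.1 [ 0.46  0.11  2.31  3.14  0.28 -1.57] 0.0 | [ 0.46  0.11  2.31  3.14  0.28 -1.57] 0.0
cup 65 0 [ 0.56  0.06  2.21 -1.24  0.2  -0.25] 0.341 | [0.46 0.2  2.35 3.14 0.54 1.57] 0.0
cup 65 3.1 [ 0.46  0.2   2.35  3.14  0.54 -1.57] 0.0 | [ 0.46  0.2   2.35  3.14  0.54 -1.57] 0.0
cup 75 0 [ 0.56  0.05  2.21 -1.24  0.2  -0.24] 0.502 | [0.46 0.36 2.36 3.14 0.89 1.57] 0.0
cup 75 3.1 [ 0.46  0.36  2.36  3.14  0.89 -1.57] 0.0 | [ 0.46  0.36  2.36  3.14  0.89 -1.57] 0.0
cup 90 0 [ 0.56  0.04  2.21 -1.24  0.2  -0.22] 0.749 | [0.46 0.67 2.28 3.14 1.37 1.57] 0.0
cup 90 3.1 [ 0.46  0.67  2.28  3.14  1.37 -1.57] 0.0 | [ 0.46  0.67  2.28  3.14  1.37 -1.57] 0.0
pan 45 0 [-0.35 -0.08  2.26 -0.    0.2  -1.57] 0.032 | [-0.35 -0.08  2.26  0.    0.2  -1.57] 0.032
pan 45 3.1 [-0.35 -0.08
[... 153 characters left out ...]
3.14  0.21  1.57] 0.0
pan 57 3.1 [-0.35 -0.05  2.4   3.14  0.21 -1.57] 0.0 | [-0.35 -0.05  2.4   3.14  0.21 -1.57] 0.0
pan 65 0 [-0.25 -0.08  2.31 -1.24  0.2  -0.25] 0.303 | [-0.35  0.04  2.45  3.14  0.48  1.57] 0.0
pan 65 3.1 [-0.35  0.04  2.45  3.14  0.48 -1.57] 0.0 | [-0.35  0.04  2.45  3.14  0.48 -1.57] 0.0
pan 75 0 [-0.25 -0.09  2.32 -1.24  0.2  -0.24] 0.463 | [-0.35  0.22  2.46  3.14  0.84  1.57] 0.0
pan 75 3.1 [-0.35  0.22  2.46  3.14  0.84 -1.57] 0.0 | [-0.35  0.22  2.46  3.14  0.84 -1.57] 0.0
pan 90 0 [-0.25 -0.12  2.32 -1.24  0.2  -0.23] 0.708 | [-0.35  0.56  2.38  3.14  1.37  1.57] 0.0
pan 90 3.1 [-0.35  0.56  2.38  3.14  1.37 -1.57] 0.0 | [-0.35  0.56  2.38  3.14  1.37 -1.57] 0.0
```

```bash
sed -i 's/^D=\[.*/D=[([.22,1.5265,1.395],np.sqrt(.6252**2-.078**2),.205)]/; s/^D.append.*/D+=[([1.16073754,.08935866,1.7031959],np.sqrt(.98481**2-.078**2),.24442)]/' fit.py
python3 - <<'E'
import re
import h; from kin import *
# full fit
D=[([1.046,.22,1.5265,0,1.395,-.126],[.243,.576,.205]),([1.0854145,1.16073754,.08935866,.01632886,1.7031959,-.08286],[.38308118,.90722522,.24442383]),
([1.08764829,1.25290831,.08968302,.03611142,1.36544267,-.0838],[.42437264,1.00550222,.18605611]),([1.08938907,1.37136784,.08967693,.06771624,.94916187,-.1],[.46564219,1.10388184,.13321001]),
([1.08831457,1.27173149,.08936804,.09773617,.79335959,-.1148],[.48360051,1.14668876,.29787991])]
def P(j,m):
    r0,d,z0,a,b,c,e=m;F=Y(j[1]+j[2])
    return Z(j[0]).apply(np.array([r0,d,z0])+Y(j[1]).apply([0,0,a])+F.apply(np.array([e,0,b])+(Z(j[3])*Y(j[4])).apply([0,0,c])))
s=least_squares(lambda m:np.r_[np.ravel([P(j,m)-p for j,p in D]),1e-4*(m-[0,.078,.31,.41,.55,.36,.05])],[0,.078,.31,.41,.55,.36,.05])
print(s.x.round(4),abs(s.fun).max());r0,d,z0,a,b,c,e=s.x.round(4)
t=open('kin.py').read();t=t.replace('[.0064,0,.3119]',f'[{r0},{d},{z0}]').replace('.4098',str(a)).replace('[.0511,0,.5466]',f'[{e},0,{b}]').replace('.361]',f'{c}]')
t+='''
def path(j0,p1,T1,n=30):
    p0,T0=fk(j0);rv=(T0.inv()*T1).as_rotvec();js=[np.array(j0)];m=0
    for k in range(1,n+1):
        j,e=ik(p0+(p1-p0)*k/n,T0*R.from_rotvec(rv*k/n),[js[-1]]);m=max(m,e);js.append(j)
    return np.array(js),m
'''
open('kin.py','w').write(t)
E
python3 - <<'E'
from kin import *
np.set_printoptions(precision=2,suppress=True)
j0=bot.observe()['joint_positions'].copy();az=np.radians(67.2)
cup=np.array([.592,.291,.092]);pan=np.array([.586,-.217,.13])
for al in(57,65,72,80):
    ja=j0.copy();ja[4]-=np.radians(al-57)
    p,T=fk(ja)
    for roll in(np.pi/2,-np.pi/2):
        T1=tool(az,np.radians(al));
        T1=min((T1,T1*Z(np.pi)),key=lambda q:(q.inv()*T*Z(roll)).magnitude())
        g=cup+T1.apply([0,0,.019])
        js,m=path(ja,cup+np.array([0,0,.2])-T1.apply([0,0,.08]),T1);js2,m2=path(js[-1],g,T1,10)
        print(al,round(roll,1),m,m2,js2[-1])
        for s in(1,-1):
            T2=T1*Z(s*1.57);T3=T1*Z(s*3.1415)
            k,m3=path(js[-1],np.array([.5,0,.35]),T2,15);k2,m4=path(k[-1],pan+[0,0,.1],T3,15);k3,m5=path(k2[-1],pan+T3.apply([0,0,.019]),T3,8);print('   ',s,m3,m4,m5,k3[-1])
E
```

```text
[0.     0.0785 0.3111 0.4113 0.548  0.3601 0.0523] 0.00021012091368283192
57 1.6 6.244525420330115e-10 6.515092832152613e-11 [-0.11  0.31  2.05  1.31  0.98 -0.62]
    1 1.5512873787286387e-09 1.3555283960559407e-09 6.732821640990074e-10 [-0.91  0.6   1.52  0.82  1.63  2.41]
    -1 1.0592043868781732e-13 0.979254512632998 1.0247861979328752 [-0.62  0.28  1.65  0.34  1.25 -2.68]
57 -1.6 0.4067396758381645 0.5250133095197707 [ 0.19  0.12  2.01  0.59  0.62 -2.68]
    1 2.0995941231090124e-09 5.0842517649514277e-14 6.740590234671292e-10 [-0.91  0.6   1.52  0.82  1.63 -0.73]
    -1 1.3308967774956906 2.15245937851738 2.163863619851854 [-0.29 -0.15  2.35 -1.24  0.2  -2.68]
65 1.6 7.096969164806781e-10 1.9920388305118405e-11 [-0.15  0.39  2.06  1.46  1.09 -0.8 ]
    1 8.731848812659102e-10 1.917162555442617e-08 9.542437962273318e-10 [-0.94  0.69  1.49  0.9   1.71  2.36]
    -1 2.706264417986938e-13 1.0380231407393605 1.1032757181807613 [-0.7   0.35  1.59  0.47  1.36 -2.68]
65 -1.6 0.509368842650792 0.6348218740473105 [ 0.19  0.09  2.05  0.64  0.56 -2.68]
    1 5.97754790777324e-09 7.00195446
[... 670 characters left out ...]
]
    -1 1.383797207859236 2.0885780751665814 2.1193622607589577 [-0.29 -0.17  2.35 -1.24  0.2  -2.68]
80 1.6 0.0448946640696062 1.3684597380369265e-11 [-0.21  0.59  2.03  1.65  1.33 -1.04]
    1 6.164775538011073e-10 1.9754214065587236e-09 3.608651813623577e-15 [-0.97  0.85  1.43  1.05  1.87  2.31]
    -1 2.0962538508521474e-12 1.1194638562285288 1.2210891340285916 [-0.85  0.67  1.37  0.77  1.74 -2.68]
80 -1.6 0.7000730740696876 0.8432718846649024 [ 0.2   0.05  2.11  0.75  0.46 -2.68]
    1 3.148425409687622e-09 9.063453065606034e-14 3.837101671685485e-15 [-0.97  0.85  1.43  1.05  1.87 -0.84]
    -1 1.4204084458679302 2.0618161479474297 2.10287007906315 [-0.29 -0.18  2.36 -1.24  0.2  -2.68]
```

play_rows(commands=[1, 0, 5, 3, 0, 1, 0, 5, 3, 0, 1, 0, 5, 3, 0])

```text
t: 4.88
tool_pos: [0.4877, 1.1566, 0.3498]
tcp_rot: [0.17, 0.841, 0.503, 0.102]
force: [-0.2, -0.9, 0.3]
width: 1.002
```

```bash
cat > st.py <<'E'
from kin import *
np.set_printoptions(precision=4,suppress=True)
o=bot.observe();T=R.from_quat(o['tcp_rot']);m=T.as_matrix();j=o['joint_positions'];p=o['tool_pos']
print(p,j,'F',o['force'],o['width']);print(m.round(3),'tilt',np.degrees(np.arccos(-m[2,2])),'az',np.degrees(np.arctan2(m[1,2],m[0,2])),'g',p-.019*m[:,2])
E
cat >> st.py <<'E'
def to(g): # shift in tool cm to bring grasp point to g
    return (m.T@(np.array(g)-(p-.019*m[:,2])))*100
E
python3 - <<'E'
from st import *
s=bot.get_image('side');t=bot.get_image('top');save('s1',s);save('t1',t)
for q in('steel_cup','china_cup','pan'):
    for a in bot.tip_of(s,q)[:4]:
        for b in bot.tip_of(t,q)[:4]:
            X=tri(s,a['uv'],t,b['uv']);
            e=np.linalg.norm(proj(s,X)-a['uv'])
            if e<4:print(q,X,e,a['p'],b['p'])
# mask centroid of steel: top-face rims
for n,pp in(('side',s),('top',t)):
    for r in bot.outline_of(pp,'steel_cup')[:4]:
        ys,xs=np.nonzero(r['mask']);print(n,r['p'],r['uv'],xs.min(),xs.max(),ys.min(),ys.max(),len(xs))
E
```

```text
[0.4877 1.1566 0.3498] [ 1.0879  1.2448  0.0897  0.1102  0.7337 -0.1221] F [-0.1925 -0.863   0.3225] 1.0018904111968323
[[-0.921  0.184  0.342]
 [ 0.389  0.436  0.812]
 [-0.     0.881 -0.473]] tilt 61.75982399742782 az 67.12757251117988 g [0.4812 1.1412 0.3588]
steel_cup [ 0.6565  0.6739 -0.6021] 1.9302052556312985 0.89 0.86
steel_cup [0.4255 0.2213 0.0208] 2.3281542671651145 0.89 0.82
steel_cup [0.5905 0.2972 0.0742] 0.7514106740946123 0.77 0.85
steel_cup [0.6144 0.4315 0.0445] 1.0566186290558761 0.75 0.86
steel_cup [0.4618 0.1809 0.2949] 1.4110918278916358 0.75 0.82
china_cup [0.62   0.1225 0.0862] 0.0969519783233352 0.75 0.74
pan [ 0.5891 -0.2171  0.0639] 1.7896425520582138 0.57 0.96
side 0.79 [234.0, 134.1] 220 241 118 149 597
side 0.68 [198.9, 151.0] 184 208 135 168 718
side 0.65 [173.0, 135.1] 163 184 120 151 582
side 0.61 [169.4, 207.3] 155 184 191 226 810
top 0.97 [193.0, 263.1] 177 206 247 277 701
top 0.68 [147.9, 129.4] 131 163 112 144 815
top 0.6 [101.1, 186.0] 82 118 171 198 841
top 0.57 [151.8, 195.5] 139 172 180 207 763
```

```bash
cat > rows.py <<'E'
from st import *
def rows(hand,g1,turn,n,nt=None):
    nt=nt or n;M=T;d=(np.array(g1)-(p-.019*m[:,2]))*100/n;out=[]
    for k in range(n):
        s=M.inv().apply(d);a=turn/nt if k<nt else 0
        out.append([hand,*s.round(1),round(a,1)]);M=M*Z(np.radians(a))
    for i in range(0,n,10):print([float(x) for r in out[i:i+10] for x in r])
    js,e=path(j,np.array(g1)+.019*M.as_matrix()[:,2],M,20);print('ik err',e,js[-1],'maxstep/row',(abs(np.diff(js,axis=0)).max(0)*20/n*8).round(2))
E
python3 - <<'E'
from rows import *
rows(1,[.522,.132,.295],90,20,10)
E
```

```text
[0.4877 1.1565 0.3494] [ 1.0879  1.2452  0.0892  0.11    0.7348 -0.122 ] F [0.2493 0.0621 0.284 ] 0.9992396944970741
[[-0.921  0.184  0.342]
 [ 0.389  0.437  0.811]
 [-0.     0.88  -0.474]] tilt 61.700728979615185 az 67.12515539045826 g [0.4812 1.141  0.3584]
[1.0, -2.1, -2.4, -3.9, 9.0, 1.0, -2.5, -2.1, -3.9, 9.0, 1.0, -2.8, -1.7, -3.9, 9.0, 1.0, -3.0, -1.2, -3.9, 9.0, 1.0, -3.2, -0.7, -3.9, 9.0, 1.0, -3.2, -0.2, -3.9, 9.0, 1.0, -3.2, 0.3, -3.9, 9.0, 1.0, -3.2, 0.8, -3.9, 9.0, 1.0, -3.0, 1.3, -3.9, 9.0, 1.0, -2.8, 1.7, -3.9, 9.0]
[1.0, -2.4, 2.1, -3.9, 0.0, 1.0, -2.4, 2.1, -3.9, 0.0, 1.0, -2.4, 2.1, -3.9, 0.0, 1.0, -2.4, 2.1, -3.9, 0.0, 1.0, -2.4, 2.1, -3.9, 0.0, 1.0, -2.4, 2.1, -3.9, 0.0, 1.0, -2.4, 2.1, -3.9, 0.0, 1.0, -2.4, 2.1, -3.9, 0.0, 1.0, -2.4, 2.1, -3.9, 0.0, 1.0, -2.4, 2.1, -3.9, 0.0]
ik err 3.485186276804496e-11 [-0.5264 -0.1502  2.12    1.0681  1.4895 -0.4106] maxstep/row [1.02 2.2  3.72 1.18 1.47 0.71]
```

play_rows(commands=[1, -0.8, -1, -1.5, 9, 1, -1, -0.8, -1.5, 9, 1, -1.4, -0.8, -2, 9, 1, -1.5, -0.6, -2, 9, 1, -1.6, -0.4, -2, 9, 1, -2.5, -0.1, -3, 9, 1, -2.5, 0.2, -3, 9, 1, -2.5, 0.7, -3, 9, 1, -2.5, 1, -3, 9, 1, -2.5, 1.5, -3, 9])

```text
t: 6.78
tool_pos: [0.5019, 0.8398, 0.3274]
tcp_rot: [0.716, 0.473, 0.427, -0.285]
force: [0.6, 0.3, 0.3]
width: 1.0
```

```bash
python3 - <<'E'
from rows import *
rows(1,[.522,.132,.295],0,15)
E
```

```text
[0.5019 0.8398 0.3274] [0.8477 0.3663 1.4769 0.8828 0.3709 0.5697] F [0.5609 0.2817 0.2695] 0.9997499271601803
[[ 0.188  0.92   0.343]
 [ 0.434 -0.391  0.812]
 [ 0.881 -0.003 -0.472]] tilt 61.80441850756868 az 67.0945234582641 g [0.4953 0.8244 0.3364]
[1.0, -2.2, 2.0, -3.6, 0.0, 1.0, -2.2, 2.0, -3.6, 0.0, 1.0, -2.2, 2.0, -3.6, 0.0, 1.0, -2.2, 2.0, -3.6, 0.0, 1.0, -2.2, 2.0, -3.6, 0.0, 1.0, -2.2, 2.0, -3.6, 0.0, 1.0, -2.2, 2.0, -3.6, 0.0, 1.0, -2.2, 2.0, -3.6, 0.0, 1.0, -2.2, 2.0, -3.6, 0.0, 1.0, -2.2, 2.0, -3.6, 0.0]
[1.0, -2.2, 2.0, -3.6, 0.0, 1.0, -2.2, 2.0, -3.6, 0.0, 1.0, -2.2, 2.0, -3.6, 0.0, 1.0, -2.2, 2.0, -3.6, 0.0, 1.0, -2.2, 2.0, -3.6, 0.0]
ik err 6.882386616549455e-10 [-0.5272 -0.1499  2.1208  1.0697  1.4898 -0.4074] maxstep/row [0.93 0.65 0.86 0.9  0.8  1.09]
```

play_rows(commands=[1, -2.2, 2, -3.6, 0, 1, -2.2, 2, -3.6, 0, 1, -2.2, 2, -3.6, 0, 1, -2.2, 2, -3.6, 0, 1, -2.2, 2, -3.6, 0, 1, -2.2, 2, -3.6, 0, 1, -2.2, 2, -3.6, 0, 1, -2.2, 2, -3.6, 0, 1, -2.2, 2, -3.6, 0, 1, -2.2, 2, -3.6, 0])

```text
t: 8.02
tool_pos: [0.5225, 0.3737, 0.3041]
tcp_rot: [0.715, 0.475, 0.428, -0.283]
force: [1.3, 0.3, 0.2]
width: 0.996
```

play_rows(commands=[1, -2.2, 2, -3.6, 0, 1, -2.2, 2, -3.6, 0, 1, -2.2, 2, -3.6, 0, 1, -2.2, 2, -3.6, 0, 1, -2.2, 2, -3.6, 0])

```text
t: 8.65
tool_pos: [0.5329, 0.1403, 0.2923]
tcp_rot: [0.715, 0.475, 0.428, -0.282]
force: [0.6, 0.4, -0.1]
width: 0.996
```

```bash
python3 - <<'E'
from rows import *
s=bot.get_image('side');t=bot.get_image('top')
cv2.imwrite('pics/a2.png',cv2.cvtColor(np.vstack([s['image'][80:330],t['image'][60:330]]),cv2.COLOR_RGB2BGR))
q='steel_cup'
for a in bot.tip_of(s,q)[:4]:
    for b in bot.tip_of(t,q)[:4]:
        X=tri(s,a['uv'],t,b['uv']);e=np.linalg.norm(proj(s,X)-a['uv'])
        if e<3 and abs(X[2]-.08)<.03:print(q,X,e)
for pp in(s,t):print([(np.round(r['uv']),atz(pp,r['uv'],.0875)) for r in bot.tip_of(pp,q)])
# grasp line: pass over, then in
c=np.array([.59,.294,.1])
print('to pre',to(c-.1*m[:,2]),'to cup',to(c))
E
```

```text
[0.5329 0.1403 0.2923] [-0.5358 -0.1416  2.1     1.0645  1.501  -0.4064] F [ 0.6152  0.4087 -0.1405] 0.9963305880662526
[[ 0.182  0.921  0.344]
 [ 0.438 -0.389  0.811]
 [ 0.88   0.003 -0.474]] tilt 61.69018480842131 az 67.0163248977487 g [0.5264 0.1249 0.3013]
steel_cup [0.586  0.2928 0.0882] 1.225039907686348
[(array([197., 152.]), array([0.5886, 0.2907, 0.0875])), (array([174., 134.]), array([0.5879, 0.3956, 0.0875])), (array([171., 209.]), array([0.4097, 0.177 , 0.0875])), (array([237., 132.]), array([0.7274, 0.2717, 0.0875]))]
[(array([100., 185.]), array([0.6121, 0.4187, 0.0875])), (array([148., 127.]), array([0.7439, 0.3084, 0.0875])), (array([190., 258.]), array([0.442 , 0.2146, 0.0875])), (array([154., 196.]), array([0.5835, 0.2953, 0.0875]))]
to pre [-9.1613 -0.774  15.4356] to cup [-9.1613 -0.774  25.4356]
```

View pics/a2.png

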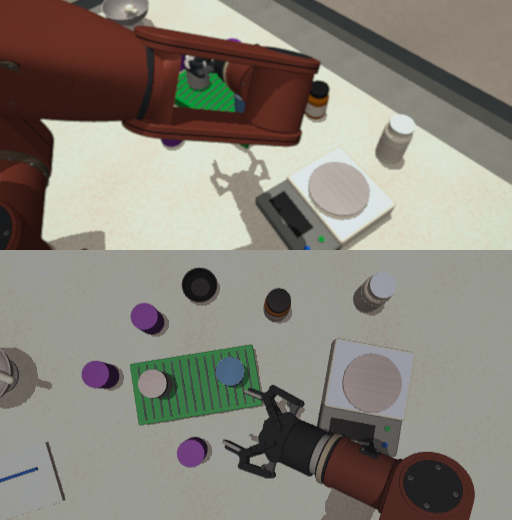

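Top view: the gripper is at about (265,440) and points at the steel cup at (153,383); the way in is clear of the blue cup. I'll move down and then in.

play_rows(commands=[1, -3, -0.3, 1, 0, 1, -3, -0.4, 2, 0, 1, -3.2, -0.3, 3, 0, 1, 0, 0, 4, 0, 1, 0, 0, 4, 0, 1, 0, 0, 3, 0, 1, 0, 0, 2, 0])

```text
t: 9.98
tool_pos: [0.5709, 0.2625, 0.12]
tcp_rot: [0.715, 0.476, 0.427, -0.284]
force: [0.5, 0.3, -0.1]
width: 0.996
```

```bash
python3 - <<'E'
from rows import *
s=bot.get_image('side');t=bot.get_image('top')
cv2.imwrite('pics/a3.png',cv2.cvtColor(np.hstack([cv2.resize(i['image'][a:b,c:d],(400,400)) for i,a,b,c,d in((s,80,260,120,300),(t,110,310,100,300))]),cv2.COLOR_RGB2BGR))
print('to cup',to([.587,.293,.1]))
E
```

```text
[0.5709 0.2625 0.12  ] [-0.2426  0.2198  2.1301  1.299   1.1274 -0.6785] F [ 0.4664  0.3393 -0.074 ] 0.9958137021403022
[[ 0.183  0.922  0.34 ]
 [ 0.437 -0.386  0.812]
 [ 0.881 -0.    -0.474]] tilt 61.70945726596891 az 67.29152366237085 g [0.5645 0.247  0.129 ]
to cup [-0.132   0.3023  5.8726]
```

View pics/a3.png

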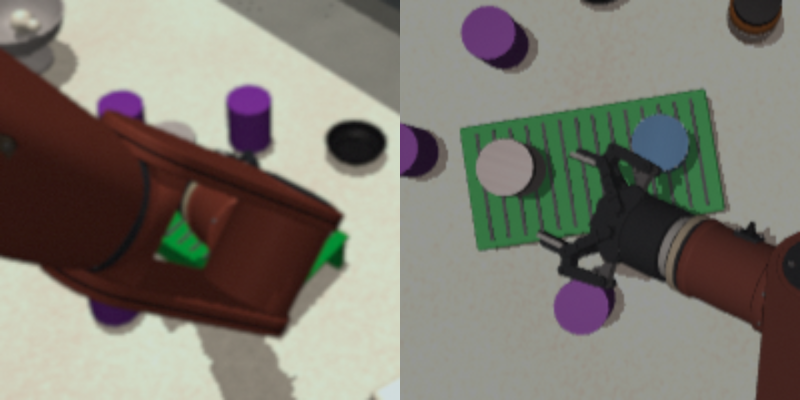

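The crop shows the two fingertips at (575,155) and (540,238), straddling the line to the steel cup at (505,168), and the blue cup hasn't moved. I'll go in and grip.

play_rows(commands=[1, 0, 0.4, 2, 0, 1, 0, 0, 2, 0, 1, 0, 0, 1.5, 0, 1, 0, 0, 1, 0, 0, 0, 0, 0, 0, 0, 0, 0, 0, 0, 0, 0, 0, 0, 0, 0, 0, 0, 0, 0, 0, 0, 0, 0, 0, 0, 0, 0, 0, 0], force=60)

```text
t: 11.32
tool_pos: [0.5976, 0.3113, 0.0907]
tcp_rot: [0.715, 0.475, 0.428, -0.284]
force: [-4.9, -1.8, 6.4]
width: 0.685
```

```bash
python3 - <<'E'
from rows import *
t=bot.get_image('top')
cv2.imwrite('pics/a4.png',cv2.cvtColor(cv2.resize(t['image'][110:310,100:300],(500,500)),cv2.COLOR_RGB2BGR))
E
```

```text
[0.5976 0.3113 0.0907] [-0.1266  0.3369  2.0614  1.4012  1.0376 -0.7128] F [-4.9154 -1.7934  6.4119] 0.6845395563229079
[[ 0.183  0.922  0.342]
 [ 0.436 -0.388  0.812]
 [ 0.881  0.001 -0.473]] tilt 61.79533541612339 az 67.14713569076308 g [0.5911 0.2959 0.0997]
```

View pics/a4.png

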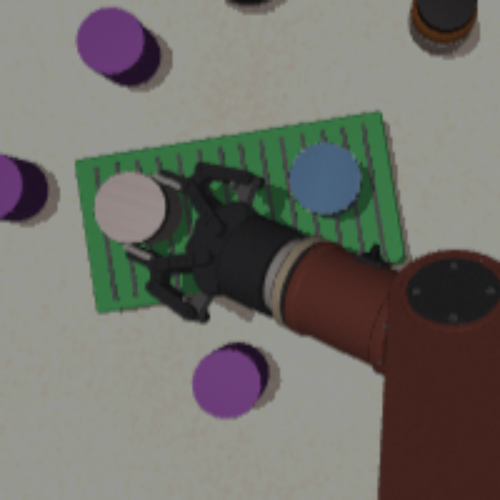

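The opening stopped at 0.685, so the fingers are closed on the cup. The blue cup hasn't moved. I'll lift a little and check.

play_rows(commands=[0, 0.9, 0, -0.5, 0, 0, 1.8, 0, -0.9, 0, 0, 2.7, 0, -1.4, 0, 0, 2.7, 0, -1.4, 0, 0, 0, 0, 0, 0], force=80)

```text
t: 12.0
tool_pos: [0.5997, 0.312, 0.1836]
tcp_rot: [0.714, 0.476, 0.429, -0.281]
force: [-0.4, -0.0, -3.0]
width: 0.675
```

```bash
python3 - <<'E'
from rows import *
s=bot.get_image('side');t=bot.get_image('top')
cv2.imwrite('pics/a5.png',cv2.cvtColor(np.hstack([cv2.resize(i['image'][a:b,c:d],(400,400)) for i,a,b,c,d in((s,80,260,120,300),(t,110,310,100,300))]),cv2.COLOR_RGB2BGR))
for pp in(s,t):
  for r in bot.tip_of(pp,'steel_cup'):print(r['p'],np.round(r['uv']),'g px',proj(pp,p-.019*m[:,2]).round())
rows(0,[.52,.02,.33],90,12)
E
```

```text
[0.5997 0.312  0.1836] [-0.1234  0.1393  2.0606  1.2951  1.0757 -0.4951] F [-0.3511 -0.0175 -3.0312] 0.6750950925416751
[[ 0.179  0.921  0.346]
 [ 0.438 -0.389  0.81 ]
 [ 0.881  0.006 -0.473]] tilt 61.75282494449722 az 66.90330903022792 g [0.5931 0.2966 0.1926]
0.67 [170. 208.] g px [193. 121.]
0.62 [176. 134.] g px [193. 121.]
0.38 [197. 125.] g px [193. 121.]
0.76 [144. 193.] g px [141. 190.]
0.71 [103. 185.] g px [141. 190.]
0.71 [148. 130.] g px [141. 190.]
0.64 [193. 258.] g px [141. 190.]
[0.0, -0.1, 0.3, -2.6, 7.5, 0.0, -0.1, 0.4, -2.6, 7.5, 0.0, -0.0, 0.4, -2.6, 7.5, 0.0, 0.0, 0.4, -2.6, 7.5, 0.0, 0.1, 0.4, -2.6, 7.5, 0.0, 0.1, 0.3, -2.6, 7.5, 0.0, 0.2, 0.3, -2.6, 7.5, 0.0, 0.2, 0.3, -2.6, 7.5, 0.0, 0.2, 0.3, -2.6, 7.5, 0.0, 0.3, 0.2, -2.6, 7.5]
[0.0, 0.3, 0.2, -2.6, 7.5, 0.0, 0.3, 0.2, -2.6, 7.5]
ik err 1.3092584697215767e-09 [-0.733  -0.0725  1.9789  0.9952  1.6846  1.1109] maxstep/row [0.42 0.3  0.22 0.28 0.42 1.14]
```

View pics/a5.png

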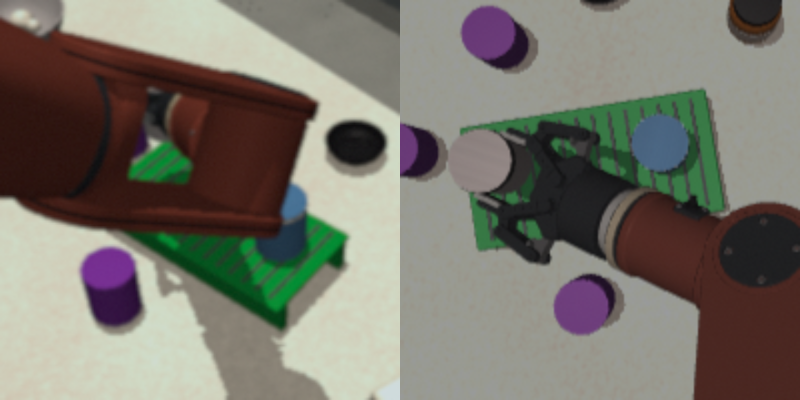

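The cup is held and lifted: the weight reads about 3 N, and in the top view it sits in the jaws at (480,160). The blue cup stays put. Next I'll retreat and roll the first 90°.

play_rows(commands=[0, 0, 0.3, -2.6, 3, 0, 0, 0.4, -2.6, 7.5, 0, 0, 0.4, -2.6, 8, 0, 0, 0.4, -2.6, 8, 0, 0.1, 0.4, -2.6, 8, 0, 0.1, 0.3, -2.6, 8, 0, 0.2, 0.3, -2.6, 8, 0, 0.2, 0.3, -2.6, 8, 0, 0.2, 0.3, -2.6, 8, 0, 0.3, 0.2, -2.6, 8])

```text
t: 13.45
tool_pos: [0.5398, 0.0838, 0.2962]
tcp_rot: [0.856, -0.058, 0.166, -0.485]
force: [0.4, -0.1, -3.8]
width: 0.672
```

```bash
python3 - <<'E'
from rows import *
rows(0,[.55,-.23,.24],180-74.5,14)
E
```

```text
[0.5398 0.0838 0.2962] [-0.6333 -0.0682  2.0254  1.0285  1.5826  0.8584] F [ 0.3666 -0.1437 -3.7605] 0.6717559710294101
[[ 0.938  0.063  0.341]
 [-0.261 -0.522  0.812]
 [ 0.229 -0.85  -0.474]] tilt 61.73249818950845 az 67.20107753349724 g [0.5333 0.0684 0.3052]
[0.0, 0.6, 1.5, -1.5, 7.5, 0.0, 0.8, 1.4, -1.5, 7.5, 0.0, 0.9, 1.3, -1.5, 7.5, 0.0, 1.1, 1.2, -1.5, 7.5, 0.0, 1.2, 1.0, -1.5, 7.5, 0.0, 1.4, 0.9, -1.5, 7.5, 0.0, 1.5, 0.7, -1.5, 7.5, 0.0, 1.5, 0.5, -1.5, 7.5, 0.0, 1.6, 0.3, -1.5, 7.5, 0.0, 1.6, 0.1, -1.5, 7.5]
[0.0, 1.6, -0.2, -1.5, 7.5, 0.0, 1.6, -0.4, -1.5, 7.5, 0.0, 1.5, -0.6, -1.5, 7.5, 0.0, 1.4, -0.8, -1.5, 7.5]
ik err 3.836797961775947e-09 [-0.9812  0.47    1.5313  0.86    1.8164  2.476 ] maxstep/row [0.28 0.33 0.38 0.11 0.18 1.01]
```

play_rows(commands=[0, 0.6, 1.5, -1.5, 7.5, 0, 0.8, 1.4, -1.5, 7.5, 0, 0.9, 1.3, -1.5, 7.5, 0, 1.1, 1.2, -1.5, 7.5, 0, 1.2, 1, -1.5, 7.5, 0, 1.4, 0.9, -1.5, 7.5, 0, 1.5, 0.7, -1.5, 7.5, 0, 1.5, 0.5, -1.5, 7.5, 0, 1.6, 0.3, -1.5, 7.5, 0, 1.6, 0.1, -1.5, 7.5])

```text
t: 14.7
tool_pos: [0.5514, -0.1315, 0.2513]
tcp_rot: [0.644, -0.567, -0.163, -0.487]
force: [0.7, 0.9, -3.9]
width: 0.678
```

play_rows(commands=[0, 1.6, -0.2, -1.5, 7.5, 0, 1.6, -0.4, -1.5, 7.5, 0, 1.5, -0.6, -1.5, 7.5, 0, 1.4, -0.8, -1.5, 7.5, 0, 0, 0, 0, 0])

```text
t: 15.32
tool_pos: [0.5577, -0.2186, 0.234]
tcp_rot: [-0.477, 0.714, 0.282, 0.429]
force: [0.3, -1.6, -3.7]
width: 0.677
```

```bash
python3 - <<'E'
from rows import *
s=bot.get_image('side');t=bot.get_image('top')
cv2.imwrite('pics/a6.png',cv2.cvtColor(np.hstack([cv2.resize(i['image'][a:b,c:d],(400,400)) for i,a,b,c,d in((s,160,360,230,430),(t,110,310,270,470))]),cv2.COLOR_RGB2BGR))
for pp in(s,t):
  for r in bot.tip_of(pp,'pan')[:1]:print(r['p'],np.round(r['uv']),atz(pp,r['uv'],.075),'g px',proj(pp,p-.019*m[:,2]).round())
  for r in bot.tip_of(pp,'steel_cup'):print(r['p'],np.round(r['uv']))
print(to([.587,-.217,.14]))
E
```

```text
[ 0.5577 -0.2186  0.234 ] [-0.9839  0.4748  1.5198  0.8618  1.8221  2.4671] F [ 0.255  -1.6375 -3.6522] 0.6770508009322718
[[-0.178 -0.922  0.343]
 [-0.438  0.386  0.812]
 [-0.881 -0.006 -0.473]] tilt 61.799691946179536 az 67.09760533994006 g [ 0.5512 -0.234   0.243 ]
0.72 [234. 135.]
0.95 [372. 189.] [ 0.5929 -0.2133  0.075 ] g px [411. 206.]
0.98 [408. 204.]
0.98 [147. 132.]
0.75 [103. 187.]
0.69 [193. 260.]
[ 7.6957 -2.5868  7.4736]
```

View pics/a6.png

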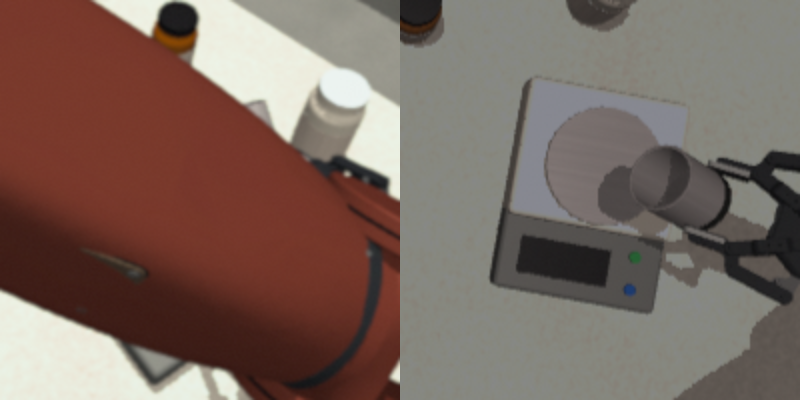

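Top crop: the cup is now mouth-up, leaning about 56° with its mouth toward +y (mouth at (665,178)), above the lower right of the pan, whose centre is at about (604,165). I'll work out the touchdown pose with the far foot edge landing 32 mm past the pan centre.

```bash
python3 - <<'E'
from rows import *
print('lower', (m.T@[0,0,-.01]*100).round(2))
rows(0,[.6025,-.183,.138],0,8)
E
```

```text
[ 0.5579 -0.2168  0.2362] [-0.9816  0.4698  1.5215  0.8621  1.8229  2.4668] F [ 0.4257 -0.5952 -2.8435] 0.6750355180202331
[[-0.175 -0.923  0.342]
 [-0.44   0.384  0.812]
 [-0.881 -0.009 -0.474]] tilt 61.738243857124836 az 67.17094128755986 g [ 0.5514 -0.2322  0.2452]
lower [0.88 0.01 0.47]
[0.0, 0.8, -0.3, 1.4, 0.0, 0.0, 0.8, -0.3, 1.4, 0.0, 0.0, 0.8, -0.3, 1.4, 0.0, 0.0, 0.8, -0.3, 1.4, 0.0, 0.0, 0.8, -0.3, 1.4, 0.0, 0.0, 0.8, -0.3, 1.4, 0.0, 0.0, 0.8, -0.3, 1.4, 0.0, 0.0, 0.8, -0.3, 1.4, 0.0]
ik err 9.049556166497219e-12 [-0.8755  0.6154  1.5433  0.9021  1.6448  2.396 ] maxstep/row [0.11 0.17 0.06 0.05 0.19 0.07]
```

play_rows(commands=[0, 0.8, -0.3, 1.4, 0, 0, 0.8, -0.3, 1.4, 0, 0, 0.8, -0.3, 1.4, 0, 0, 0.8, -0.3, 1.4, 0, 0, 0.8, -0.3, 1.4, 0, 0, 0.8, -0.3, 1.4, 0, 0, 0.8, -0.3, 1.4, 0, 0, 0.8, -0.3, 1.4, 0, 0, 0, 0, 0, 0])

```text
t: 16.75
tool_pos: [0.6069, -0.1628, 0.1255]
tcp_rot: [-0.478, 0.713, 0.283, 0.428]
force: [-1.1, -0.4, -2.7]
width: 0.681
```

```bash
python3 - <<'E'
from rows import *
t=bot.get_image('top')
C=p-.019*m[:,2]+m@[-.0123,0,.0028]; d=m@[.881,0,-.473]
im=cv2.cvtColor(t['image'],cv2.COLOR_RGB2BGR)
im=cv2.resize(im[110:310,270:470],(600,600),interpolation=cv2.INTER_CUBIC)
def dot(X,c):
    u=(proj(t,X)-[270,110])*3;cv2.circle(im,tuple(int(x) for x in u),4,c,-1)
dot(C-.0375*d,(0,0,255));dot(C+.0375*d,(0,255,0));dot([.588,-.217,.075],(255,0,0))
for k in np.linspace(0,6.28,24):dot(np.array([.588+.07*np.cos(k),-.217+.07*np.sin(k),.075]),(255,0,0))
cv2.imwrite('pics/a7.png',im);print(C,d)
E
```

```text
[ 0.6069 -0.1628  0.1255] [-0.8733  0.6137  1.5555  0.9025  1.6384  2.3914] F [-1.0753 -0.3638 -2.7319] 0.6807041449695924
[[-0.177 -0.923  0.341]
 [-0.438  0.384  0.813]
 [-0.881 -0.006 -0.473]] tilt 61.78573659322175 az 67.25942329372921 g [ 0.6004 -0.1782  0.1345]
[ 0.6035 -0.1705  0.144 ] [-0.3169 -0.7707 -0.5527]
```

View pics/a7.png

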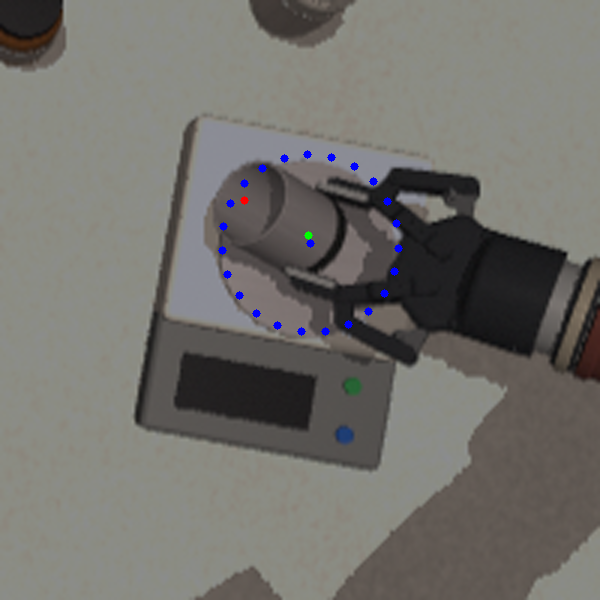

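The projected cup axis matches the image (mouth about (245,203), foot about (320,238)). The true pan rim is only about 5 mm from the one I drew. I'll lower gently until it touches.

play_rows(commands=[0, 0.7, 0, 0.4, 0, 0, 0.45, 0, 0.2, 0, 0, 0.25, 0, 0.1, 0, 0, 0, 0, 0, 0])

```text
t: 17.3
tool_pos: [0.607, -0.1647, 0.1112]
tcp_rot: [-0.478, 0.713, 0.282, 0.429]
force: [0.3, -0.1, -2.2]
width: 0.677
```

play_rows(commands=[0, 0.2, 0, 0.1, 0, 0, 0.2, 0, 0.1, 0, 0, 0, 0, 0, 0])

```text
t: 17.68
tool_pos: [0.607, -0.1646, 0.1066]
tcp_rot: [-0.478, 0.713, 0.282, 0.429]
force: [1.1, 0.3, -3.1]
width: 0.676
```

play_rows(commands=[0, 0.2, 0, 0.1, 0, 0, 0.2, 0, 0.1, 0, 0, 0, 0, 0, 0])

```text
t: 18.05
tool_pos: [0.6072, -0.1649, 0.103]
tcp_rot: [-0.478, 0.713, 0.282, 0.429]
force: [-1.4, -1.0, 0.9]
width: 0.678
```

Contact shows as about 4 N of unloading. I'll press 1 mm further, release and back off along the tool axis so the cup can rock onto its foot.

play_rows(commands=[0, 0.1, 0, 0.05, 0, 0.95, 0, 0, 0, 0, 1, 0, 0, -1.2, 0, 1, 0, 0, -3, 0, 1, 0, 0, -4, 0, 1, 0, 0, -4, 0, 1, 0, 0, -4, 0, 1, 0, 0, -2, 0, 1, 0, 0, 0, 0], force=20)

```text
t: 19.18
tool_pos: [0.5447, -0.314, 0.188]
tcp_rot: [-0.478, 0.714, 0.281, 0.429]
force: [0.1, 0.0, -0.8]
width: 1.001
```

```bash
python3 - <<'E'
from rows import *
t=bot.get_image('top');s=bot.get_image('side')
im=cv2.cvtColor(t['image'],cv2.COLOR_RGB2BGR)
cv2.imwrite('pics/a8.png',cv2.resize(im[110:310,120:470],(787,450),interpolation=cv2.INTER_CUBIC))
for r in bot.tip_of(t,'steel_cup')[:4]:print(r['p'],r['uv'],atz(t,r['uv'],.1125))
for r in bot.tip_of(t,'china_cup')[:1]:print(r['p'],r['uv'],atz(t,r['uv'],.0875))
E
```

```text
[ 0.5447 -0.314   0.188 ] [-1.0705  0.6723  1.325   0.8096  1.876   2.4064] F [ 0.1129  0.0464 -0.7911] 1.0013953861841092
[[-0.176 -0.922  0.344]
 [-0.441  0.386  0.81 ]
 [-0.88  -0.01  -0.475]] tilt 61.6631620056055 az 66.9854296677695 g [ 0.5381 -0.3294  0.197 ]
0.81 [147.7, 128.8] [0.7351 0.3032 0.1125]
0.76 [194.2, 260.6] [0.4382 0.2012 0.1125]
0.71 [102.3, 188.0] [0.6029 0.4044 0.1125]
0.62 [378.3, 195.1] [ 0.5771 -0.2152  0.1125]
0.81 [227.6, 180.1] [0.6183 0.126  0.0875]
```

View pics/a8.png

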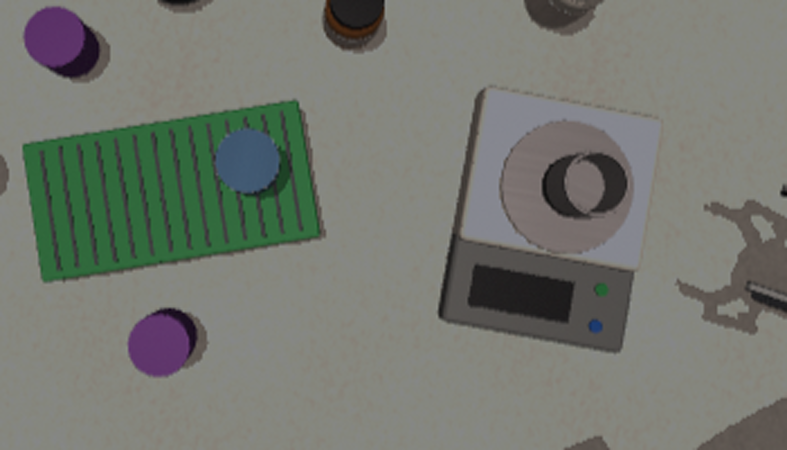

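The cup stands mouth-up on the pan and the blue cup hasn't moved. For a check, I'll overlay the model of an upright cup and test whether it is still.

```bash
python3 - <<'E'
from rows import *
from scipy.ndimage import zoom
t=bot.get_image('top');
for _ in range(5): t2=bot.get_image('top')
a=t['image'][150:230,330:420].astype(int);b=t2['image'][150:230,330:420].astype(int);print('diff',abs(a-b).mean(),abs(a-b).max())
im=cv2.cvtColor(t2['image'],cv2.COLOR_RGB2BGR);o0=np.array([310,130]);im=cv2.resize(im[130:260,310:440],(600,600),interpolation=cv2.INTER_CUBIC)
x,y=.577,-.215
for (cx,cy,r,z,c) in((x,y,.032,.15,(0,0,255)),(x,y,.032,.075,(0,255,0)),(.586,-.214,.07,.075,(255,0,0))):
    pts=np.array([(proj(t2,[cx+r*np.cos(k),cy+r*np.sin(k),z])-o0)*600/130 for k in np.linspace(0,6.28,60)])
    cv2.polylines(im,[pts.astype(int)],True,c,1)
cv2.imwrite('pics/a9.png',im)
E
```

```text
[ 0.5449 -0.3108  0.1865] [-1.0673  0.673   1.3286  0.8096  1.8757  2.4064] F [-0.3338 -0.3741 -0.8562] 0.9974290407411338
[[-0.176 -0.924  0.341]
 [-0.439  0.383  0.813]
 [-0.881 -0.006 -0.473]] tilt 61.803046344287544 az 67.25789097496877 g [ 0.5384 -0.3263  0.1955]
diff 0.40717592592592594 4
```

View pics/a9.png

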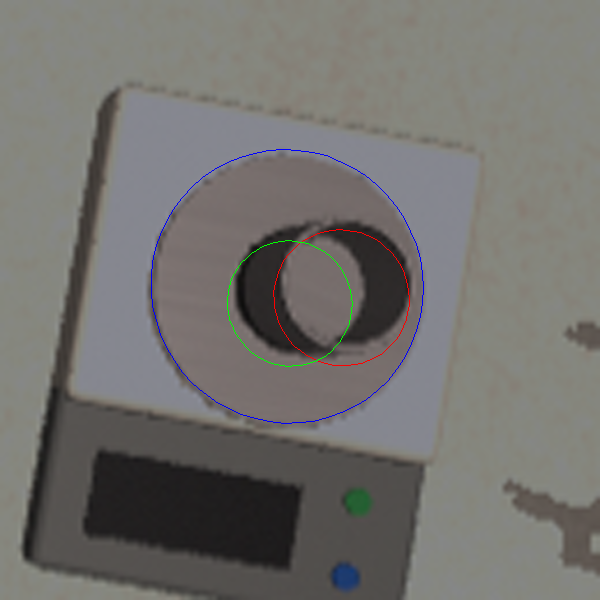

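The cup is upright and still. Its foot is around (297,289), near the pan centre at (287,287), and its rim is displaced just as the model of an upright cup predicts. I'll hand in.

```bash
python3 -c "
from station import bot
print(bot.job_done())"
```

```text
the job is handed in; nothing more can be done
None
```

The steel cup now stands mouth up on its foot on the balance pan, and I handed the job in at about 20 s of the 42 s allowed.

**How it was done:** The moves cannot command a tilt, so I tilted the tool about 62° by pushing the arm past its reach. I then gripped the cup from the side, lifted it clear and rolled it 180°. I lowered it until one edge of its foot touched the pan, felt as about 4 N of unloading. Then I let go and backed away so it could rock upright.

**Last checks:**
- **Cup on the pan:** The top view shows the cup upright, and its axis is roughly 10 mm from the pan's centre (38 mm is allowed). Six pictures in a row showed no motion.
- **Blue china cup:** It measured within about 6 mm of its first measured position, which is measurement scatter, and it was still mouth-down.
- **Gripper:** It is open and clear of everything.

**What disagreed or went unchecked:**
- **Pan centre:** The estimates differed by about 5–10 mm between views.
- **Grip opening:** It read 0.68 where a 64 mm cup should give about 0.75, but the grip held firmly.
- **Side camera:** I did not check the final placing with it, so that rests on the top view alone.

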